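# Build up a mould stack on its guide post

### The arm

A 6-joint arm with a two-finger parallel gripper is mounted at the origin on a cart in front of the work surface, level with it; the furniture and walls round the work are solid. World frame = base frame: x ahead of the robot, y to its left, z up, the work surface at z = 0. Lengths are in m, angles in rad, forces in N, time in s.
With the tool pointing down it reaches from about 0.25 to 0.775 m from the base axis. Payload 4 kg.
Tool frame: the origin (TCP) lies at the very end of the fingers, on their centre line; the grasp point (between the pads) lies 19 mm behind it; z points along the fingers, y is the line along which they close (so a half turn about z gives the same grasp; the last joint's range is limited). The gripper opens to 94 mm and grips with 3 to 60 N. Pads are 16 mm wide; open, the fingers measure 119 mm over their backs; the gripper's body (75 mm by 177 mm) begins 78 mm behind the grasp point.
Start: joints at [1.031, 0.087, 1.371, -0, 1.684, -0.103], TCP at [0.233, 0.498, 0.206] pointing down, gripper open.
Joint ranges: [-3.1, 3.1], [-0.76, 2.03], [0.27, 2.55], [-1.08, 4.22], [0.17, 2.65], [-2.57, 2.57]. Speed limits (rad/s): [2.79, 2.79, 3.14, 3.14, 3.14, 3.14].

### API

Orientations are given as [roll, pitch, yaw] about the fixed x, y, z axes, in that order (R = Rz(yaw) Ry(pitch) Rx(roll)).
In Python, from bench import robot, vision gives the robot as it stands.
- The arm moves only by the shell command python3 -m crank 'ROWS'. ROWS is JSON, a list of rows, each a list of 3 entries, a list of its own where there are three numbers: the closure, from 0 (fully open) to 1 (shut), then the shift along the tool's x, y, z in m, then the turn, a rotation vector about the tool's x, y, z in degrees. A call has 1 to 8 rows; each row shifts and turns the commanded pose from where the row before left it, along the tool's axes as they then stand; what a row does not reach is not made up. A row lasts 1/10 s, in which the tool goes at most 50 mm and 8.59 degrees, less where a joint would pass 70% of its speed; a pose out of reach is approached as far as the arm can. A call with a gripper value outside its range is refused whole. The fingers move at their own pace and stop on an object; the grip force is fixed at half the most. Time passes only in rows, so rows that do not move let the fingers close. It gives the time, the measured TCP pose, the force, the opening and the grip force at its end, in the units of the state.
- robot.get_obs(): the state, without advancing time (a new reading comes with each control period).
- vision.snapshot(name): name is "scene" or "top"; returns a dict with "color" (420x560x3 uint8, red, green, blue), "z_map" (420x560 float32, m along the optical axis (not along the pixel's ray), 0 where there is no reading), "fx", "fy", "cx", "cy" (pixels), "R" (3x3) and "t" (3): a world point X has camera coordinates R X + t. Camera axes: x right, y down, z forward; pixel columns grow to the right and rows downward; lengths in m; the calibration is good to about 2 mm. A picture is of the moment at which its call begins.
- robot.close_job(): hands the job in; it is judged then, once.
The state is a dict: "time": time; "joint_positions": joint angles; "qvel": joint speeds; "joint_torque": joint torques, N m; "tool_pos": TCP position; "ee_rot": TCP orientation; "wrist_force": force on the tool from outside, world axes, zero at the start; "wrist_torque": the same for the moment, N m; "width": finger opening in m; "finger_force": force on a finger pad.
Only numpy, scipy, OpenCV 4.12 (cv2) and the standard library are available. Lean on these libraries where they do the work, as an engineer would, in place of code of your own. Each camera call takes 0.05 s, during which the arm holds its last target. There are 200 camera calls.

### The job

Build up the mould stack on the guide post of the round stand: the square plate at the bottom, then the black gasket, then the round plate, and the hexagonal nut on top, every part lying flat with the post through its hole. The gasket is held in its jig by a hold-down finger: swing the finger up first, and do not drag the gasket out from under it.

Things in the scene. Friction and masses are not known exactly. Their poses are not given: they have to be found in the camera images.
- square_plate_mid (a point): Loose square aluminium plate, 60 x 60 mm and 14 mm thick, with a round through hole 22 mm wide in its middle and four dark dots near the corners of its top. The point is its centre, half-way up; x and y run along its sides, z up.
- gasket_mid (a point): Loose stiff black gasket, 8 mm thick: ring 54 mm outside, 22 mm inside, with a tongue 18 mm wide along +x to 51 mm from its centre. Point: the ring's centre, half-way up, z up. At first it lies in the jig, underside 12 mm above the bench, a pin standing 4 mm up in its hole, tongue under the finger; the block below is 30 mm wide, so both sides (+y, -y) overhang and can be gripped.
- round_plate_mid (a point): Loose round aluminium plate, 54 mm across and 14 mm thick, with a through hole 22 mm wide and six small dark dots on its top. The point is its centre, half-way up, z up.
- hex_nut_mid (a point): Loose large steel hexagonal nut, 40 mm across the flats and 16 mm high, with a hexagonal-sided bore 22 mm wide. The point is its centre, half-way up; its x axis is square to one pair of flats (other pairs at 60 and 120 degrees), z up.
- stand_top (a point): Fixed dark round stand, 84 mm across and 8 mm high, with an upright steel guide post in the middle, 12 mm thick, ending in a cone 54 mm above the bench (cone over the last 8 mm). The point is on the post's axis at the stand's upper face, 8 mm above the bench.
- finger (a joint): Hinge of the jig's steel hold-down finger, rad: 0 lying on the gasket's tongue, up to 1.7 swung up and back clear of it. It has a stiff hinge (about 0.05 N m) and stays where it is left.
- finger_tab (a point): Grip point on the finger's upstanding tab, which is 10 mm wide along y, 8 mm along x, and ends 11 mm above the point. At the start the point is 44 mm above the bench, 18 mm above and 36 mm in -x of the hinge axis; x and y as the gasket's. It moves and turns with the finger.
- finger_hinge (a point): Fixed point on the finger's hinge axis, 26 mm above the bench, midway between the jig's two steel cheeks (22 mm over both, up to 34 mm above the bench). The axis is its y; its x points from the gasket to the hinge. The finger swings up and back about +y: up from over the gasket, then towards +x.
There are look-alikes about, which are no part of the job. What is shaped like the part that bears round_plate_mid but green or orange is not meant.

How it is judged:
By the outcome, as a careful person would: the job done as asked, in the order asked, and still so for the second after the job is handed in, with the robot touching nothing.
It also fails if it takes over 131 s, if anything falls off the work surface, if the arm or the gripper's body presses on something with over 40 N, if the wrist force passes 120 N, or if a joint passes its speed limit or range.

## Working session

There is one attempt and no reset: what is moved stays moved. The work goes in short steps, Python scripts to look and compute and a shell command to move; the robot and the scene stay as the last step left them, time stands still between calls to the robot, and variables do not carry over. Pictures are saved under pics/ and viewed, at most 14 in all, crops included, and the job is handed in when it is done.

```bash
mkdir -p pics; ls
cat > h.py <<'E'
import numpy as np, cv2
from bench import robot, vision
def snap(n,f=None):
    s=vision.snapshot(n)
    if f: cv2.imwrite('pics/'+f,s['color'][:,:,::-1])
    return s
def ray(s,u,v,z):
    R=np.array(s['R']);t=np.array(s['t'])
    c=-R.T@t; d=R.T@np.array([(u-s['cx'])/s['fx'],(v-s['cy'])/s['fy'],1])
    return c+d*(z-c[2])/d[2]
def proj(s,X):
    p=np.array(s['R'])@np.array(X)+np.array(s['t'])
    return p[0]/p[2]*s['fx']+s['cx'],p[1]/p[2]*s['fy']+s['cy']
E
python3 - <<'E'
from h import *
a=snap('scene','s0.png');b=snap('top','t0.png')
for s in(a,b): print(-np.array(s['R']).T@s['t'],s['R'],s['fx'],s['cx'],s['cy'])
import pickle; pickle.dump((a,b),open('s0.pkl','wb'))
print(robot.get_obs())
E
```

```text
pics
[-0.02733795 -0.36865531  0.59392831] [[ 0.67166796 -0.74075939  0.01173387]
 [-0.45482455 -0.4248014  -0.78273776]
 [ 0.58480491  0.52040302 -0.62224104]] 382.9075892022385 284.4620850517195 213.48046531853558
[0.19198232 0.07568716 1.4706542 ] [[-0.04544312 -0.99896506  0.00193214]
 [-0.97849242  0.04412206 -0.20150887]
 [ 0.20121507 -0.01104778 -0.97948478]] 536.8414539360926 279.53233808180835 210.29759793197084
{'time': 0.1, 'joint_positions': array([ 1.03090853e+00,  8.78785270e-02,  1.37207156e+00,  1.11002138e-05,
        1.68358593e+00, -1.03076117e-01]), 'qvel': array([ 0.00137284, -0.00107982, -0.00440486,  0.00144421, -0.00109374,
       -0.00050997]), 'joint_torque': array([ 2.40038346e-03, -3.41253555e+01, -3.03301728e+01,  7.20223272e-02,
        3.04706942e-02, -9.04467106e-05]), 'tool_pos': array([0.23241985, 0.49794942, 0.20443863]), 'ee_rot': array([-3.13966074e+00, -2.10933396e-04,  2.70478201e+00]), 'wrist_force': array([ 0.53583406,  0.31443987, -0.71133599]), 'wrist_torque': array([-0.04703131, -0.03011127, -0.03799918]), 'finger_force': 0.0, 'width': 0.09362263866126501}
```

View pics/t0.png

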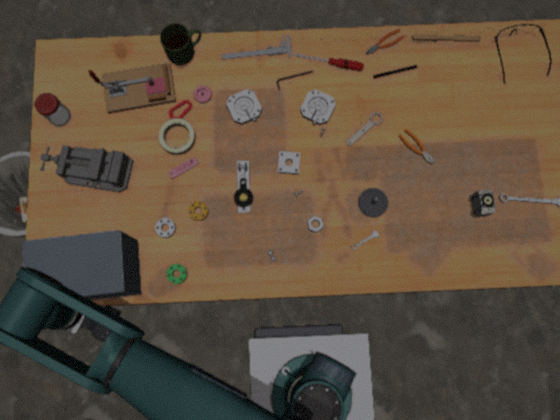

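View pics/s0.png

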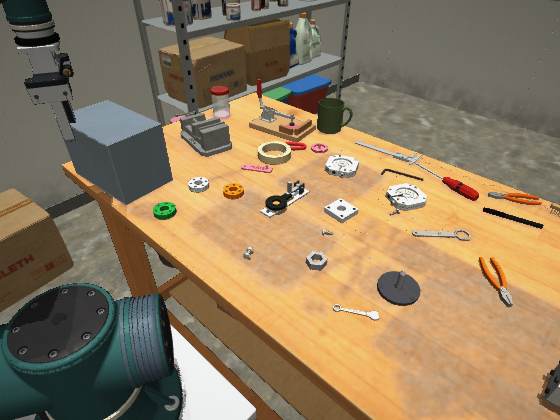

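The top view shows these parts:
- **Round plates:** aluminium at (165,228), orange at (199,211), green at (177,274). The aluminium one is meant because it is bare metal.
- **Square plate:** (289,162). The two larger aluminium fixtures at (244,106) and (318,106) are not square 60 mm plates.
- **Nut:** (315,224).
- **Jig with gasket:** (244,195).
- **Stand:** (373,202).

I'll confirm with one enlarged crop.

Run:
```python
from h import *
import pickle
a,b=pickle.load(open('s0.pkl','rb'))
T=b['color'][140:290,145:400,::-1]; S=a['color'][160:310,180:435,::-1]
f=lambda i:cv2.resize(i,None,fx=3.0,fy=2.0*1.0 if 0 else 2.0,interpolation=cv2.INTER_CUBIC)
f=lambda i:cv2.resize(i,(510,300),interpolation=cv2.INTER_CUBIC)
cv2.imwrite('pics/c0.png',np.vstack([f(T),f(S)]))
for n,u,v,z in [('round',165,228,.014),('square',289,162,.014),('nut',315.5,224.5,.016),('gask',244,198,.02),('stand',373,202,.008)]: print(n,ray(b,u,v,z).round(4))
for n,u,v,z in [('round',199,184,.014),('square',341,209,.014),('nut',316.5,259,.016),('gask',277,202,.02),('stand',399,288,.008)]: print(n,ray(a,u,v,z).round(4))
g=cv2.cvtColor(b['color'],cv2.COLOR_RGB2HSV)
print(g[162,289],g[150:175:3,275],g[228,158],g[228,165])
```

```text
round [0.4558 0.3762 0.014 ]
square [0.6291 0.0262 0.014 ]
nut [ 0.4465 -0.0378  0.016 ]
gask [0.5292 0.1561 0.02  ]
stand [ 0.5043 -0.2025  0.008 ]
round [0.4553 0.3693 0.014 ]
square [0.6265 0.026  0.014 ]
nut [ 0.4475 -0.0386  0.016 ]
gask [0.5335 0.156  0.02  ]
stand [ 0.5025 -0.2044  0.008 ]
[ 14 102 123] [[ 13 105 114]
 [ 12  95 115]
 [ 13  86 113]
 [  9  93 104]
 [ 12  93 112]
 [ 13 108 118]
 [ 14 114 119]
 [ 14 119 116]
 [ 12 108 120]] [110   7 107] [ 15 115 131]
```

View pics/c0.png

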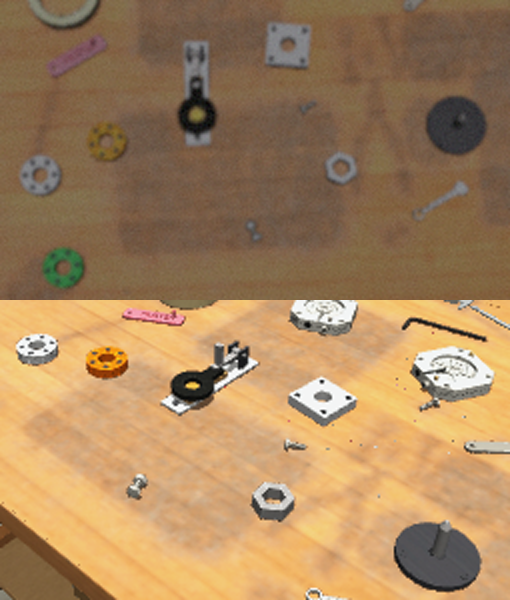

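The crop confirms it. The plain aluminium round plate with dark dots is at top view (165,228). The square plate, nut, jig and stand are where I named them.

```bash
cat >> h.py <<'E'
def mask(s,kind):
    g=cv2.cvtColor(s['color'],cv2.COLOR_RGB2HSV).astype(int)
    m=(g[...,1]<45)&(g[...,2]>75) if kind=='w' else (g[...,2]<62)
    return m.astype(np.uint8)
def blob(s,kind,X,z,r=45):
    """outer contour nearest to world X, cast on plane z"""
    u0,v0=proj(s,[X[0],X[1],z]); m=mask(s,kind); w=np.zeros_like(m)
    cv2.circle(w,(int(u0),int(v0)),r,1,-1); m&=w
    cs,_=cv2.findContours(m,cv2.RETR_EXTERNAL,cv2.CHAIN_APPROX_NONE)
    c=max(cs,key=lambda c:cv2.contourArea(cv2.convexHull(c)))
    return np.array([ray(s,p[0][0],p[0][1],z)[:2] for p in c])
def fit(P):
    h=cv2.convexHull((P*1000).astype(np.float32)); r=cv2.minAreaRect(h)
    (cx,cy),rad=cv2.minEnclosingCircle(h); M=cv2.moments(h)
    return np.round([M['m10']/M['m00'],M['m01']/M['m00']],1),'rect',np.round(r[0],1),np.round(r[1],1),round(r[2],1),'circ',np.round([cx,cy,rad],1)
E
python3 - <<'E'
from h import *
import pickle
a,b=pickle.load(open('s0.pkl','rb'))
for n,k,X,z,r in [('round','w',(.456,.373),.014,22),('square','w',(.628,.026),.014,22),('nut','w',(.447,-.038),.016,17),('gask','k',(.53,.156),.02,16),('stand','k',(.503,-.203),.008,27),('base','w',(.56,.156),.01,40)]:
    print(n,'top',*fit(blob(b,k,X,z,r)))
    if n!='base':print(n,'scn',*fit(blob(a,k,X,z,r+6)))
# z-map check of heights top view
for u,v in [(165,221),(289,152),(373,215),(330,240)]:
    d=b['z_map'][v,u]; c=np.array([(u-b['cx'])/b['fx']*d,(v-b['cy'])/b['fy']*d,d]); print((np.array(b['R']).T@(c-b['t'])).round(4))
# post: tip in top view
g=cv2.cvtColor(b['color'],cv2.COLOR_RGB2GRAY);print(g[190:206,366:382])
E
```

```text
round top [457.9 377.1] rect [457.4 377.6] [52.3 53.4] 89.7 circ [457.8 377.1  28.1]
round scn [454.3 371.3] rect [453.8 371.9] [69.5 53.3] 51.1 circ [454.8 371.1  35.5]
square top [628.9  27.9] rect [629.2  27.7] [59.4 64.4] 87.0 circ [629.3  27.7  40.2]
square scn [624.2  25.2] rect [624.3  25.3] [70.2 72.1] 82.8 circ [623.9  25.7  48.5]
nut top [449.1 -35.9] rect [449.5 -35.3] [41.4 41.9] 87.4 circ [448.5 -36.2  22.4]
nut scn [445.5 -39.4] rect [444.9 -39.2] [52.8 42.4] 37.3 circ [445.1 -39.6  27.6]
gask top [536.3 158.9] rect [538.4 162.3] [65.1 50.9] 24.7 circ [538.4 160.4  34.6]
gask scn [536.6 155.8] rect [537.6 159.8] [76.7 54.1] 23.5 circ [541.2 152.   40.4]
stand top [ 503.7 -201.2] rect [ 503.3 -201.1] [75.5 77.6] 85.7 circ [ 503.3 -201.8   40.2]
stand scn [ 479.  -207.3] rect [ 476.3 -208.2] [33.7 80.3] 12.6 circ [ 492.7 -204.5   40.1]
base top [600.5 157.4] rect [599.9 157.2] [33.9 84.5] 88.3 circ [600.  157.8  44.4]
[0.4738 0.3745 0.022 ]
[0.6589 0.0248 0.0128]
[ 0.4677 -0.1999  0.0064]
[ 0.4043 -0.0768 -0.0021]
[[60 54 52 49 53 48 54 52 55 50 56 54 54 61 67 83]
 [50 49 50 51 44 49 54 55 53 50 49 54 42 55 56 64]
 [49 48 52 54 51 50 52 56 54 55 47 54 49 52 53 54]
 [53 59 49 56 52 55 52 52 51 52 51 53 56 51 46 54]
 [48 57 53 51 48 54 52 53 53 51 51 52 54 59 52 50]
 [55 51 50 50 50 52 54 47 50 53 55 44 53 53 55 55]
 [50 56 55 56 55 54 51 51 48 53 60 59 52 44 54 52]
 [55 51 53 58 53 55 55 49 51 68 73 66 46 54 52 53]
 [57 58 55 53 59 47 47 40 61 67 86 71 56 55 50 49]
 [59 55 55 56 53 46 42 45 59 69 79 70 57 55 50 53]
 [57 50 57 58 54 47 33 35 51 59 64 59 62 55 60 56]
 [51 55 48 54 54 40 21 32 26 47 50 53 56 54 53 54]
 [55 56 55 53 44 41 27 29 34 34 47 48 56 54 53 54]
 [55 58 55 55 46 42 36 32 41 41 47 52 55 61 56 54]
 [50 60 52 59 54 50 47 43 40 46 55 53 53 55 50 55]
 [56 56 55 55 51 53 51 51 54 58 49 56 52 51 53 57]]
```

Run:
```python
from h import *
import pickle
a,b=pickle.load(open('s0.pkl','rb'))
print('post',ray(b,376,197.5,.054).round(4),ray(a,403,271.5,.052).round(4))
e0,e1=ray(b,243.25,161.5,.006),ray(b,244.5,211,.006);print('base',e0,e1,np.degrees(np.arctan2(*(e0-e1)[1::-1])))
# sq + nut edges
for n,X,z,r in [('square',(.628,.026),.014,22),('nut',(.447,-.038),.016,17),]:
    h=cv2.convexHull((blob(b,'w',X,z,r)*1000).astype(np.float32));p=cv2.approxPolyDP(h,4,True)[:,0];print(n,p.round(0).tolist())
I=[cv2.resize(a['color'][165:230,250:325,::-1],(600,520),interpolation=cv2.INTER_CUBIC)]
cv2.imwrite('pics/c1.png',I[0])
I2=np.hstack([cv2.resize(a['color'][240:280,296:336,::-1],(400,400),interpolation=cv2.INTER_CUBIC),cv2.resize(b['color'][205:245,296:336,::-1],(400,400),interpolation=cv2.INTER_CUBIC)])
cv2.imwrite('pics/c2.png',I2)
```

```text
post [ 0.5066 -0.2029  0.054 ] [ 0.5047 -0.202   0.052 ]
base [0.63875188 0.15561097 0.006     ] [0.49526474 0.1567001  0.006     ] -0.43489044578555225
square [[663.0, 50.0], [648.0, 56.0], [604.0, 58.0], [596.0, 5.0], [654.0, -3.0]]
nut [[471.0, -32.0], [455.0, -15.0], [438.0, -17.0], [428.0, -41.0], [439.0, -55.0], [458.0, -56.0]]
```

View pics/c1.png

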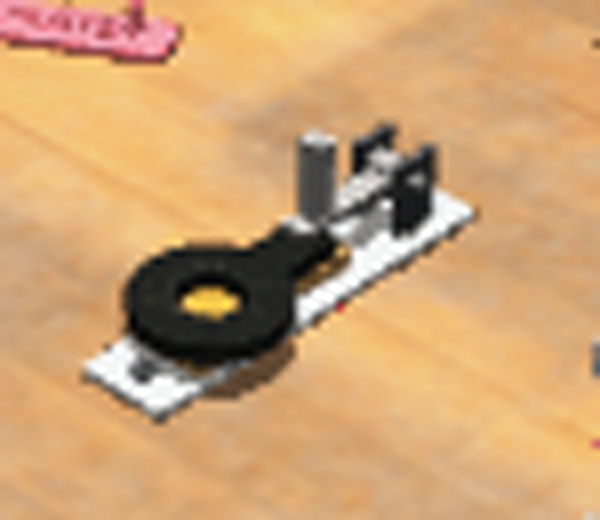

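View pics/c2.png

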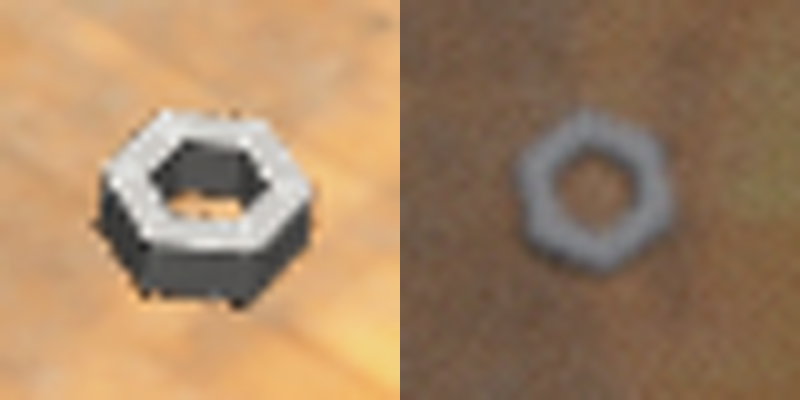

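The zoom shows the tab top at scene (290,182.5), the gasket hole at (276.5,202.5), and the six corners of the nut's top face. I'll cast these to points.

Run:
```python
from h import *
import pickle
a,b=pickle.load(open('s0.pkl','rb'))
print('tab',ray(a,289.8,182.5,.055),'hole',ray(a,276.5,202.7,.02), 'cheeks',ray(a,250+408/8,165+141/8,.034))
n=np.array([ray(a,296+u/10,240+v/10,.016)[:2] for u,v in [(165,112),(262,122),(312,190),(250,245),(148,238),(103,175)]])*1000
print('nut',n.mean(0),n.round(0).tolist()); e=np.roll(n,-1,0)-n; print(np.degrees(np.arctan2(e[:,1],e[:,0]))%60)
n=np.array([ray(a,180+u/2,160+(v-300)/2,.014)[:2] for u,v in [(323,376),(357,400),(322,424),(288,399)]])*1000
print('sq',n.mean(0)); e=np.roll(n,-1,0)-n; print(np.degrees(np.arctan2(e[:,1],e[:,0]))%90)
n=[ray(a,180+u/2,160+(v-300)/2,.014) for u,v in [(16,344),(58,347),(38,335),(38,357)]];print('round',np.mean(n,0))
```

```text
tab [0.58124875 0.1564794  0.055     ] hole [0.5305285 0.1549182 0.02     ] cheeks [0.62460433 0.15517224 0.034     ]
nut [450.198302   -36.94900157] [[460.0, -18.0], [472.0, -35.0], [463.0, -55.0], [441.0, -55.0], [428.0, -39.0], [436.0, -20.0]]
[4.43447059 6.03089518 0.65119999 7.4168511  7.23842714 5.70196099]
sq [624.86881468  23.9961085 ]
[78.35849116 86.18554678 79.60359033 87.13936656]
round [0.4583734  0.37432629 0.014     ]
```

```bash
python3 -m crank '[[0,[0,0,0],[0,0,-8.4]],[0,[0,0,0],[0,0,-8.4]],[0,[0,0,0],[0,0,-8.3]]]'
```

```text
time: 0.4
tool_pos: [0.2325, 0.4981, 0.2048]
ee_rot: [-3.14, -0.001, -3.134]
wrist_force: [-0.5, 0.4, -0.4]
width: 0.094
finger_force: 0.0
```

```bash
python3 -m crank '[[0,[0,0,-0.04],[0,0,0]],[0,[0,0,-0.04],[0,0,0]],[0,[-0.035,-0.034,0],[0,0,0]],[0,[-0.035,-0.034,0],[0,0,0]],[0,[-0.035,-0.034,0],[0,0,0]],[0,[-0.035,-0.034,0],[0,0,0]],[0,[-0.035,-0.034,0],[0,0,0]],[0,[-0.035,-0.034,0],[0,0,0]]]'; python3 -m crank '[[0,[-0.035,-0.034,0.04],[0,0,0]],[0,[-0.035,-0.034,0.04],[0,0,0]],[0,[-0.035,-0.034,0.04],[0,0,0]],[0,[-0.033,-0.036,0.02],[0,0,0]],[0,[0,0,0],[0,0,0]],[0,[0,0,0],[0,0,0]]]'
python3 - <<'E'
from h import *
b=snap('top')
# box extents: points with z>.04 y>.3
v,u=np.mgrid[:420,:560];d=b['z_map'];c=np.stack([(u-b['cx'])/b['fx']*d,(v-b['cy'])/b['fy']*d,d],-1)
W=(c-np.array(b['t']))@np.array(b['R']);w=W[(d>0)&(W[...,2]>.04)&(W[...,1]>.38)&(W[...,0]<.5)&(W[...,0]>.2)]
print(len(w),w.min(0),w.max(0),np.percentile(w,[5,50,95],axis=0))
E
```

```text
time: 1.2
tool_pos: [0.4439, 0.293, 0.285]
ee_rot: [-3.141, -0.001, -3.14]
wrist_force: [0.2, 0.3, 0.4]
width: 0.0938
finger_force: 0.0
time: 1.8
tool_pos: [0.5572, 0.1791, 0.17]
ee_rot: [3.142, -0.003, 3.141]
wrist_force: [0.9, 0.6, -1.2]
width: 0.0937
finger_force: 0.0
7330 [0.26211948 0.44202725 0.04000615] [0.43448659 0.69229559 0.17983482] [[0.27207402 0.4481404  0.0837205 ]
 [0.34058282 0.55367311 0.16921836]
 [0.41357424 0.67374353 0.17385025]]
```

```bash
python3 -m crank '[[0,[-0.012,-0.012,0.03],[0,0,0]],[0,[-0.011,-0.011,0.03],[0,0,0]],[0,[0,0,0.03],[0,0,0]],[0,[0,0,0],[0,0,0]],[0,[0,0,0],[0,0,0]]]'
python3 - <<'E'
from h import *
a=snap('scene');b=snap('top')
cv2.imwrite('pics/c3.png',np.hstack([cv2.resize(s['color'][y:y+75,x:x+70,::-1],(400,430),interpolation=cv2.INTER_CUBIC) for s,x,y in((a,255,145),(b,210,140))]))
E
```

```text
time: 2.35
tool_pos: [0.5803, 0.1583, 0.0828]
ee_rot: [3.141, 0.001, -3.138]
wrist_force: [-0.2, 0.4, 0.2]
width: 0.0941
finger_force: 0.0
```

View pics/c3.png

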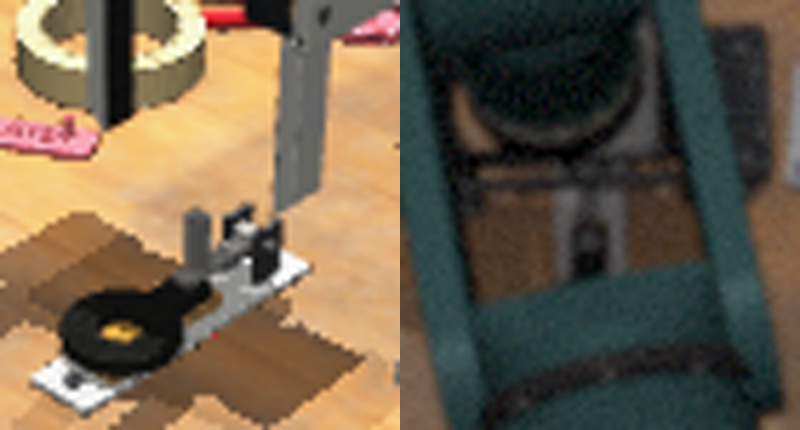

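Run:
```python
from h import *
import pickle
a,b=pickle.load(open('s0.pkl','rb'))
for q in [(307.1,180.8),(275.1,166.8),(291.1,173.8)]: print(ray(a,*q,.083))
```

```text
[0.58360481 0.10370296 0.083     ]
[0.5773486  0.20353195 0.083     ]
[0.58055662 0.15234228 0.083     ]
```

The view shows the open fingers straddling the tab, with tips at crop (298,205) and (115,125) and the tab between them. Next I descend and grip.

```bash
python3 -m crank '[[0,[0,0,0.026],[0,0,0]],[0,[0,0,0.026],[0,0,0]],[0,[0,0,0],[0,0,0]],[0.5,[0,0,0],[0,0,0]],[0.8,[0,0,0],[0,0,0]],[0.8,[0,0,0],[0,0,0]],[0.8,[0,0,0],[0,0,0]],[0.8,[0,0,0],[0,0,0]]]'; python3 -m crank '[[0.95,[0,0,0],[0,0,0]],[0.95,[0,0,0],[0,0,0]],[0.95,[0,0,0],[0,0,0]],[0.95,[0,0,0],[0,0,0]]]'
```

```text
time: 3.25
tool_pos: [0.581, 0.157, 0.0302]
ee_rot: [3.141, 0.001, -3.14]
wrist_force: [-0.1, 0.7, -0.0]
width: 0.0576
finger_force: 0.0
time: 3.65
tool_pos: [0.5806, 0.1569, 0.0294]
ee_rot: [3.142, -0.0, -3.14]
wrist_force: [-0.2, -0.8, 0.3]
width: 0.0257
finger_force: 0.0
```

```bash
python3 -m crank '[[1,[0,0,0],[0,0,0]],[1,[0,0,0],[0,0,0]],[1,[0,0,0],[0,0,0]],[1,[0,0,0],[0,0,0]]]'
```

```text
time: 4.05
tool_pos: [0.5805, 0.1604, 0.0294]
ee_rot: [3.135, 0.0, -3.14]
wrist_force: [1.0, 8.1, -1.5]
width: 0.0097
finger_force: 30.0
```

```bash
python3 -m crank '[[1,[0,0.004,0],[0,0,0]],[1,[-0.0053,0,-0.007],[0,0,0]],[1,[0,0,0],[0,0,0]]]';python3 -m crank '[[1,[-0.0067,0,-0.0057],[0,0,0]],[1,[0,0,0],[0,0,0]]]'
```

```text
time: 4.35
tool_pos: [0.5835, 0.1606, 0.0344]
ee_rot: [-3.141, -0.007, -3.14]
wrist_force: [-3.3, -0.0, -5.0]
width: 0.0096
finger_force: 30.0
time: 4.55
tool_pos: [0.5899, 0.1606, 0.0403]
ee_rot: [-3.141, -0.008, -3.141]
wrist_force: [-5.6, -0.0, -5.0]
width: 0.0097
finger_force: 30.0
```

```bash
python3 -m crank '[[1,[-0.0078,0,-0.0043],[0,0,0]],[1,[-0.0084,0,-0.0025],[0,0,0]],[1,[0,0,0],[0,0,0]]]';python3 -m crank '[[1,[-0.0088,0,-0.0007],[0,0,0]],[1,[-0.0088,0,0.0011],[0,0,0]],[1,[0,0,0],[0,0,0]]]';python3 -m crank '[[1,[-0.0083,0,0.003],[0,0,0]],[1,[-0.0063,0,0.0037],[0,0,0]],[1,[0,0,0],[0,0,0]]]'
```

```text
time: 4.85
tool_pos: [0.6075, 0.1604, 0.0485]
ee_rot: [-3.141, -0.005, -3.141]
wrist_force: [-4.7, -1.0, -2.7]
width: 0.0089
finger_force: 30.0
time: 5.15
tool_pos: [0.6279, 0.1602, 0.05]
ee_rot: [-3.141, 0.002, -3.141]
wrist_force: [-1.3, -1.3, 1.0]
width: 0.0087
finger_force: 30.0
time: 5.45
tool_pos: [0.6444, 0.16, 0.0447]
ee_rot: [-3.141, 0.008, -3.141]
wrist_force: [0.9, -2.6, 4.2]
width: 0.0089
finger_force: 30.0
```

```bash
python3 -m crank '[[0.6,[0,0,0],[0,0,0]],[0.6,[0,0,0],[0,0,0]],[0.6,[0,0,0],[0,0,0]],[0.3,[0,0,-0.03],[0,0,0]],[0,[0,0,-0.04],[0,0,0]],[0,[0,-0.04,-0.04],[0,0,0]],[0,[0,-0.04,0],[0,0,0]],[0,[0.01,-0.05,0],[0,0,0]]]'
python3 - <<'E'
from h import *
a=snap('scene')
cv2.imwrite('pics/c4.png',cv2.resize(a['color'][145:245,245:375,::-1],(650,500),interpolation=cv2.INTER_CUBIC))
E
```

```text
time: 6.25
tool_pos: [0.6328, 0.0368, 0.1491]
ee_rot: [3.141, 0.005, -3.137]
wrist_force: [0.0, -0.9, 0.1]
width: 0.0693
finger_force: 0.0
```

View pics/c4.png

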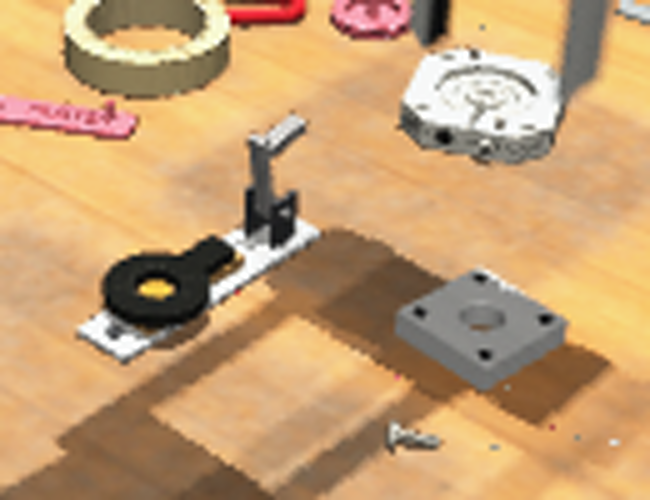

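The finger now stands upright at crop (265,180), well clear of the tongue, and the gasket is still in its jig. The square plate at crop (480,325) is next.

```bash
python3 -m crank '[[0,[0.005,-0.008,0],[0,0,6]],[0,[0,0,0.045],[0,0,0]],[0,[0,0,0.045],[0,0,0]],[0,[0,0,0.035],[0,0,0]],[0,[0,0,0.015],[0,0,0]],[0,[0,0,0],[0,0,0]]]'
```

```text
time: 6.9
tool_pos: [0.6241, 0.029, 0.0041]
ee_rot: [-3.142, -0.006, 3.038]
wrist_force: [-0.5, -0.5, 0.3]
width: 0.0939
finger_force: 0.0
```

```bash
python3 -m crank '[[0.4,[-0.003,0,0],[0,0,0]],[0.5,[0,0,0],[0,0,0]],[0.6,[0,0,0],[0,0,0]],[1,[0,0,0],[0,0,0]],[1,[0,0,0],[0,0,0]],[1,[0,0,0],[0,0,0]]]'; python3 -m crank '[[1,[0,0,-0.02],[0,0,0]],[1,[0,0,-0.04],[0,0,0]],[1,[0,0,-0.04],[0,0,0]],[1,[0,0,0],[0,0,0]],[1,[0,0,0],[0,0,0]]]'
cat > look.py <<'E'
import sys
from h import *
# look.py file scene_x y w h scale
f,x,y,w,h,k=sys.argv[1],*map(int,sys.argv[2:7])
a=snap('scene');import pickle;pickle.dump(a,open('last.pkl','wb'))
cv2.imwrite('pics/'+f,cv2.resize(a['color'][y:y+h,x:x+w,::-1],(w*k,h*k),interpolation=cv2.INTER_CUBIC))
E
python3 look.py c5.png 285 100 110 110 5
```

```text
time: 7.5
tool_pos: [0.6301, 0.0286, 0.0085]
ee_rot: [3.141, 0.002, 3.038]
wrist_force: [-0.8, 1.3, 3.6]
width: 0.0592
finger_force: 30.0
time: 8.0
tool_pos: [0.6297, 0.0281, 0.1078]
ee_rot: [-3.141, 0.002, 3.038]
wrist_force: [-0.5, -0.3, -1.4]
width: 0.0597
finger_force: 30.0
```

View pics/c5.png

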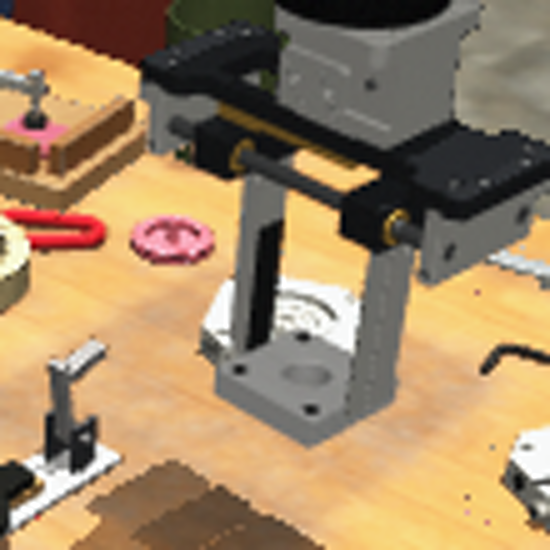

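Run:
```python
from h import *
import pickle
s=pickle.load(open('last.pkl','rb'))
print('hole',ray(s,346.4,175,.113))
g=cv2.cvtColor(s['color'],cv2.COLOR_RGB2GRAY);print(g[264:300,394:412])
m=(g<75).astype(np.uint8);w=np.zeros_like(m);w[255:320,370:430]=1;m&=w
c=max(cv2.findContours(m,0,1)[0],key=cv2.contourArea)
P=np.array([ray(s,*p[0],.008)[:2] for p in c])*1000;print(P.min(0),P.max(0),cv2.minEnclosingCircle(P.astype(np.float32)))
```

```text
hole [0.62892002 0.0248997  0.113     ]
[[207 204 202 201 200 198 197 192 188 184 186 182 178 174 174 175 176 172]
 [210 207 204 201 203 204 202 198 193 188 187 184 181 175 174 175 176 173]
 [207 208 208 207 207 207 206 203 200 195 190 188 184 179 172 167 170 172]
 [207 206 207 210 211 210 208 208 203 198 195 191 188 184 175 170 163 166]
 [203 205 208 210 210 209 208 208 204 202 198 196 193 188 181 172 172 170]
 [201 201 203 206 206 206 207 206 204 204 203 200 195 191 184 183 182 182]
 [195 197 199 201 204 206 207 187 172 219 207 202 198 194 191 191 191 191]
 [114 115 143 145 177 174 158 117 129 192 165 203 200 198 198 196 196 196]
 [ 86  87  90  92  90  79 117 136 152 164 163 178 202 202 201 200 198 197]
 [ 87  87  87  90  89  65 137 146 155 160 158 164 203 204 205 203 203 201]
 [ 87  86  87  87  88  63  96 152 158 162 156 132 125 153 178 204 205 204]
 [ 90  90  87  86  78  55  71  83 128 151 114  84  92  92  96 153 205 205]
 [ 86  90  89  86  75  60  75  84  88  93  90  83  91  91  89  93 124 179]
 [ 87  88  91  89  59  65  76  87  90  91  89  87  88  91  90  91  92  96]
 [ 90  89 
[... 1062 characters left out ...]
 90  89  88  89  89  90  90  90  90  89  91  92  92]
 [ 90  91  89  88  90  91  90  89  89  89  90  91  90  89  88  89  92  92]
 [ 88  90  91  89  90  89  90  90  88  90  89  89  89  90  89  88  88  90]
 [ 90  89  90  91  90  88  89  89  89  90  89  90  89  90  89  90  88  88]
 [ 90  90  91  89  91  89  89  89  89  90  90  90  89  88  89  91  90  89]
 [ 88  89  90  89  89  91  89  89  89  89  91  90  89  90  89  90  90  87]
 [ 89  87  89  88  89  90  91  90  88  89  88  89  91  88  88  88  63  87]
 [ 93  90  89  89  89  88  90  89  90  90  89  90  90  90  89  89  87  59]]
[ 458.77532837 -243.69366219] [ 503.73158495 -165.33011491] ((492.7339782714844, -204.5118865966797), 40.147212982177734)
```

```bash
python3 -m crank '[[1,[0.02,-0.04,0],[0,0,0]],[1,[0.02,-0.045,0],[0,0,0]],[1,[0.02,-0.045,0],[0,0,0]],[1,[0.02,-0.045,0],[0,0,0]],[1,[0.02,-0.04,0],[0,0,0]],[1,[0,0,0],[0,0,0]],[1,[0,0,0],[0,0,0]]]'
```

```text
time: 8.75
tool_pos: [0.5059, -0.1753, 0.1046]
ee_rot: [3.139, -0.004, 3.036]
wrist_force: [-0.5, -0.0, -1.6]
width: 0.0593
finger_force: 30.0
```

Run:
```python
from h import *
import pickle
s=pickle.load(open('last.pkl','rb'))
print('tip',ray(s,402.7,270.3,.054))
g=cv2.cvtColor(s['color'],cv2.COLOR_RGB2GRAY)
m=(g<105).astype(np.uint8);w=np.zeros_like(m);w[260:312,370:427]=1;m&=w
c=cv2.convexHull(max(cv2.findContours(m,0,1)[0],key=cv2.contourArea));print(cv2.boundingRect(c))
P=np.array([ray(s,*p[0],.008)[:2] for p in c]);P=P[np.array([p[0][1]<292 for p in c])]*1000 # upper rim only (top face edge)
A=np.c_[2*P,np.ones(len(P))];x=np.linalg.lstsq(A,(P**2).sum(1),rcond=None)[0];print(x[:2],np.sqrt(x[2]+x[0]**2+x[1]**2))
```

```text
tip [ 0.5052052  -0.20065297  0.054     ]
(377, 272, 43, 34)
[ 503.43269923 -201.7207624 ] 42.02718987148617
```

```bash
python3 -m crank '[[1,[-0.0016,-0.0243,0],[0,0,0]],[1,[0,0,0.02],[0,0,-6]],[1,[0,0,0],[0,0,0]],[1,[0,0,0],[0,0,0]]]'; python3 look.py c6.png 360 205 90 100 6
```

```text
time: 9.15
tool_pos: [0.5064, -0.1979, 0.0856]
ee_rot: [3.139, -0.003, -3.14]
wrist_force: [-0.1, 0.7, -0.8]
width: 0.0593
finger_force: 30.0
```

View pics/c6.png

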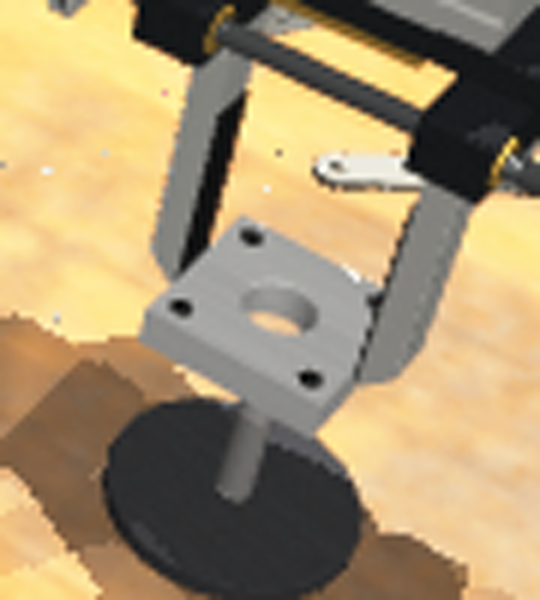

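```bash
python3 - <<'E'
from h import *
import pickle
s=pickle.load(open('last.pkl','rb'))
print('hole',ray(s,406.5,256.3,.091),ray(s,406.5,256.3,.089))
E
python3 -m crank '[[1,[0.001,-0.0015,0.012],[0,0,0]],[1,[0,0,0.012],[0,0,0]],[1,[0,0,0],[0,0,0]]]'
```

```text
hole [ 0.50549406 -0.19996959  0.091     ] [ 0.50761298 -0.19929877  0.089     ]
time: 9.5
tool_pos: [0.5042, -0.2, 0.0605]
ee_rot: [3.139, -0.004, -3.14]
wrist_force: [-0.8, 0.1, -1.6]
width: 0.0591
finger_force: 30.0
```

The hole at crop (279,308) casts to within about 2 mm of the post axis, and that is now corrected. I'll lower the plate.

```bash
python3 -m crank '[[1,[0,0,0.015],[0,0,0]],[1,[0,0,0.015],[0,0,0]],[1,[0,0,0.01],[0,0,0]],[1,[0,0,0],[0,0,0]]]';python3 -m crank '[[1,[0,0,0.003],[0,0,0]],[1,[0,0,0],[0,0,0]]]'
```

```text
time: 9.9
tool_pos: [0.5039, -0.2002, 0.0203]
ee_rot: [3.139, -0.005, -3.14]
wrist_force: [0.1, -0.2, -1.2]
width: 0.0595
finger_force: 30.0
time: 10.1
tool_pos: [0.5059, -0.2012, 0.0203]
ee_rot: [-3.142, 0.0, -3.14]
wrist_force: [0.6, 0.1, -1.3]
width: 0.0594
finger_force: 30.0
```

```bash
python3 -m crank '[[1,[0,0,0.002],[0,0,0]],[1,[0,0,0],[0,0,0]]]';python3 -m crank '[[1,[0,0,0.002],[0,0,0]],[1,[0,0,0],[0,0,0]]]'
```

```text
time: 10.3
tool_pos: [0.506, -0.2012, 0.0184]
ee_rot: [-3.141, 0.001, -3.14]
wrist_force: [-0.1, -0.3, -1.5]
width: 0.0594
finger_force: 30.0
time: 10.5
tool_pos: [0.5061, -0.2013, 0.0165]
ee_rot: [-3.141, 0.001, -3.14]
wrist_force: [0.2, -0.1, -0.3]
width: 0.0591
finger_force: 30.0
```

```bash
python3 -m crank '[[1,[0,0,0.001],[0,0,0]],[0.5,[0,0,0],[0,0,0]],[0.2,[0,0,0],[0,0,0]],[0.1,[0,0,0],[0,0,0]],[0,[0,0,-0.01],[0,0,0]],[0,[0,0,-0.05],[0,0,0]],[0,[0,0,-0.05],[0,0,0]]]'; python3 -m crank '[[0,[-0.005,0.05,0],[0,0,0]],[0,[-0.005,0.05,0],[0,0,0]],[0,[-0.005,0.05,0],[0,0,0]],[0,[-0.005,0.05,0],[0,0,0]],[0,[-0.005,0.05,0],[0,0,0]],[0,[-0.005,0.05,0],[0,0,0]],[0,[0,0.05,0],[0,0,0]],[0,[0,0.02,0],[0,0,0]]]';  python3 look.py c7.png 240 150 180 150 4
```

```text
time: 11.2
tool_pos: [0.5045, -0.2005, 0.1251]
ee_rot: [3.14, -0.004, -3.14]
wrist_force: [1.0, -0.8, 1.5]
width: 0.093
finger_force: 0.0
time: 12.0
tool_pos: [0.5347, 0.1718, 0.1257]
ee_rot: [3.14, 0.0, -3.136]
wrist_force: [-0.8, -1.4, 0.4]
width: 0.0943
finger_force: 0.0
```

View pics/c7.png

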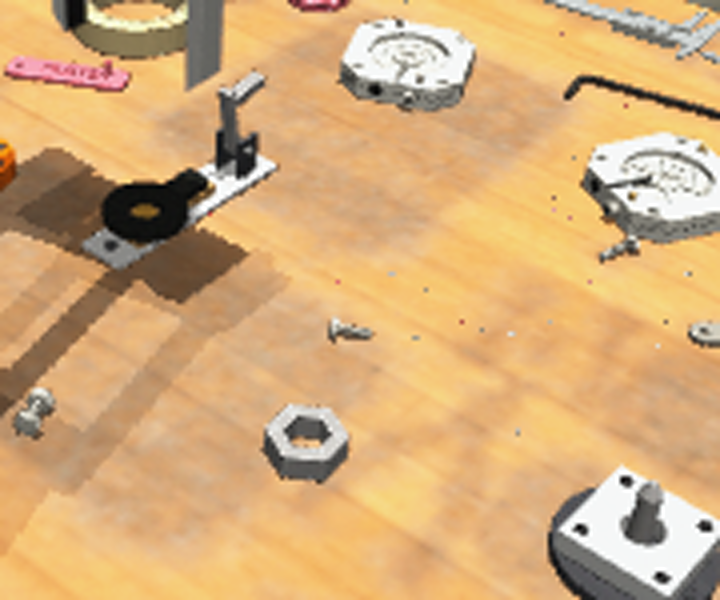

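The square plate sits flat on the stand with the post through its hole, at crop (650,520). Now the gasket at crop (145,210).

```bash
python3 -m crank '[[0,[0.004,-0.012,0.03],[0,0,0]],[0,[0,0,0.04],[0,0,0]],[0,[0,0,0.035],[0,0,0]],[0,[0,0,0.014],[0,0,0]],[0,[0,0,0],[0,0,0]],[0.3,[0,0,0],[0,0,0]],[0.45,[0,0,0],[0,0,0]],[0.45,[0,0,0],[0,0,0]]]';python3 -m crank '[[1,[0,0,0],[0,0,0]],[1,[0,0,0],[0,0,0]],[1,[0,0,0],[0,0,0]]]'
```

```text
time: 12.85
tool_pos: [0.5329, 0.1557, 0.0085]
ee_rot: [3.141, 0.004, -3.14]
wrist_force: [-0.2, -0.3, -0.6]
width: 0.0735
finger_force: 0.0
time: 13.15
tool_pos: [0.5319, 0.158, 0.0072]
ee_rot: [3.136, 0.002, -3.14]
wrist_force: [-0.1, 7.0, 0.5]
width: 0.0535
finger_force: 30.0
```

```bash
python3 -m crank '[[1,[0,0.004,0],[0,0,0]],[1,[0,0,0],[0,0,0]]]';python3 -m crank '[[1,[0,0,-0.006],[0,0,0]],[1,[0,0,-0.01],[0,0,0]],[1,[0,0,-0.04],[0,0,0]],[1,[0,0,-0.045],[0,0,0]],[1,[0,0,0],[0,0,0]],[1,[0,0,0],[0,0,0]]]'; python3 look.py c8.png 235 110 110 110 5
```

```text
time: 13.35
tool_pos: [0.5319, 0.1594, 0.0072]
ee_rot: [-3.141, 0.002, -3.14]
wrist_force: [-0.7, -1.2, 4.1]
width: 0.0532
finger_force: 30.0
time: 13.95
tool_pos: [0.5321, 0.1596, 0.1092]
ee_rot: [3.141, 0.004, -3.14]
wrist_force: [-0.2, 0.7, -1.1]
width: 0.0534
finger_force: 30.0
```

View pics/c8.png

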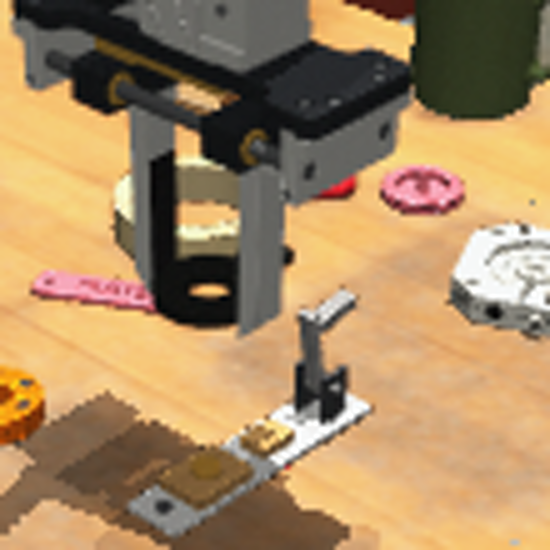

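```bash
python3 - <<'E'
from h import *
import pickle
s=pickle.load(open('last.pkl','rb'))
print('hole',ray(s,277.4,168,.122),ray(s,277.4,168,.118))
E
python3 -m crank '[[1,[0.003,-0.05,0],[0,0,0]],[1,[0.003,-0.05,0],[0,0,0]],[1,[0.003,-0.05,0],[0,0,0]],[1,[0.003,-0.05,0],[0,0,0]],[1,[0.003,-0.05,0],[0,0,0]],[1,[0.003,-0.05,0],[0,0,0]],[1,[0.003,-0.05,0],[0,0,0]],[1,[0.003,-0.01,0],[0,0,0]]]'
```

```text
hole [0.53100412 0.1523254  0.122     ] [0.53573656 0.15674116 0.118     ]
time: 14.8
tool_pos: [0.5055, -0.2042, 0.1046]
ee_rot: [3.141, -0.004, 3.137]
wrist_force: [0.3, 1.3, -0.3]
width: 0.0534
finger_force: 30.0
```

```bash
python3 -m crank '[[1,[0,0.003,0.03],[0,0,0]],[1,[0,0,0.015],[0,0,0]],[1,[0,0,0],[0,0,0]],[1,[0,0,0],[0,0,0]]]'; python3 look.py c9.png 350 200 110 110 5
```

```text
time: 15.2
tool_pos: [0.5072, -0.1958, 0.0613]
ee_rot: [3.14, -0.002, -3.139]
wrist_force: [-0.0, -0.2, -0.4]
width: 0.0532
finger_force: 30.0
```

View pics/c9.png

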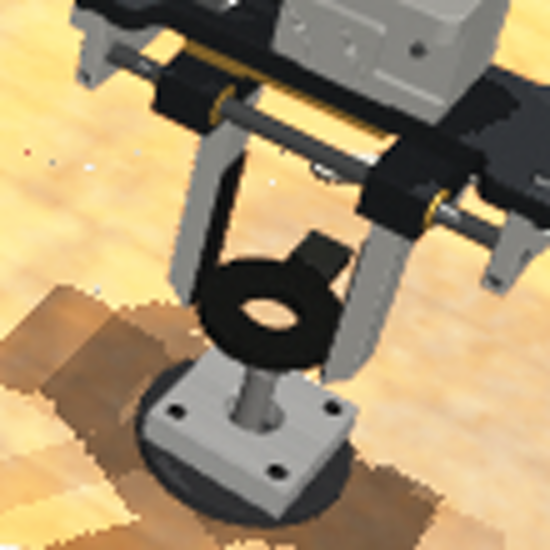

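Run:
```python
from h import *
import pickle
s=pickle.load(open('last.pkl','rb'))
print('hole',ray(s,404,262.6,.074),ray(s,404,262.6,.072))
```

```text
hole [ 0.50499691 -0.19896668  0.074     ] [ 0.50704464 -0.19831394  0.072     ]
```

The gasket is held level above the post, with its hole at crop (270,313) about 3 mm off. I'll correct that and lower it.

```bash
python3 -m crank '[[1,[0.0015,-0.0027,0],[0,0,0]],[1,[0,0,0.012],[0,0,0]],[1,[0,0,0.012],[0,0,0]],[1,[0,0,0.012],[0,0,0]],[1,[0,0,0],[0,0,0]]]';python3 -m crank '[[1,[0,0,0.003],[0,0,0]],[1,[0,0,0],[0,0,0]]]';python3 -m crank '[[1,[0,0,0.002],[0,0,0]],[1,[0,0,0],[0,0,0]]]'
```

```text
time: 15.75
tool_pos: [0.5044, -0.1988, 0.0232]
ee_rot: [3.139, -0.004, -3.14]
wrist_force: [-0.3, 0.1, -0.2]
width: 0.0538
finger_force: 30.0
time: 15.95
tool_pos: [0.506, -0.1996, 0.0228]
ee_rot: [3.141, -0.0, -3.14]
wrist_force: [0.7, 0.0, -1.1]
width: 0.0535
finger_force: 30.0
time: 16.15
tool_pos: [0.5066, -0.1999, 0.0223]
ee_rot: [-3.141, 0.001, -3.14]
wrist_force: [0.2, 0.1, 2.8]
width: 0.0535
finger_force: 31.6
```

The fingertips met the square plate 5 mm early because the grip straddles inside its 60 mm width. I'll release here so the gasket settles the last few millimetres down the post.

```bash
python3 -m crank '[[0.43,[0,0,-0.001],[0,0,0]],[0.4,[0,0,0],[0,0,0]],[0.3,[0,0,0],[0,0,0]],[0.1,[0,0,0],[0,0,0]],[0,[0,0,0],[0,0,0]],[0,[0,0,-0.04],[0,0,0]],[0,[0,0,-0.05],[0,0,0]],[0,[0,0,-0.03],[0,0,0]]]'; python3 -m crank '[[0,[0.005,0.05,-0.03],[0,0,8.5]],[0,[0.005,0.05,-0.03],[0,0,0]],[0,[0,0.05,0],[0,0,0]],[0,[0,0.05,0],[0,0,0]],[0,[0,0.05,0],[0,0,0]],[0,[0,0,0],[0,0,0]]]'; python3 look.py c10.png 370 240 60 70 8
```

```text
time: 16.95
tool_pos: [0.5072, -0.2003, 0.1459]
ee_rot: [-3.139, 0.004, -3.14]
wrist_force: [0.5, -1.2, -0.1]
width: 0.0936
finger_force: 0.0
time: 17.55
tool_pos: [0.5259, 0.0399, 0.1934]
ee_rot: [3.139, -0.0, 3.003]
wrist_force: [0.2, -0.7, 0.1]
width: 0.0938
finger_force: 0.0
```

View pics/c10.png

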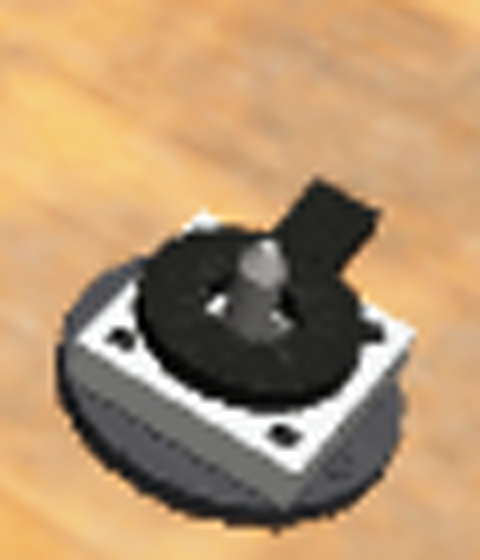

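The gasket lies flat on the square plate with the post through its hole. Now the round plate, gripped along x to keep the gripper body clear of the grey box.

```bash
python3 -m crank '[[0,[0,0,0],[0,0,8.2]],[0,[0,0,0],[0,0,8.2]],[0,[0,0,0],[0,0,8.2]],[0,[0,0,0],[0,0,8.2]],[0,[0,0,0],[0,0,8.2]],[0,[0,0,0],[0,0,8.2]],[0,[0,0,0],[0,0,8.2]],[0,[0,0,0],[0,0,8.2]]]';python3 -m crank '[[0,[0,0,0],[0,0,8.2]],[0,[0,0,0],[0,0,8.2]],[0,[0.048,-0.01,0],[0,0,0]],[0,[0.048,-0.01,0],[0,0,0]],[0,[0.048,-0.01,0],[0,0,0]],[0,[0.048,-0.01,0],[0,0,0]],[0,[0.048,-0.01,0],[0,0,0]],[0,[0.048,-0.01,0],[0,0,0]]]';python3 -m crank '[[0,[0.048,-0.01,0.04],[0,0,0]],[0,[0,0,0.04],[0,0,0]],[0,[0,0,0],[0,0,0]],[0,[0,0,0],[0,0,0]]]'
```

```text
time: 18.4
tool_pos: [0.5257, 0.0324, 0.1932]
ee_rot: [-3.141, 0.001, 1.841]
wrist_force: [0.3, 0.9, 0.6]
width: 0.0939
finger_force: 0.0
time: 19.2
tool_pos: [0.4683, 0.3228, 0.1934]
ee_rot: [3.141, 0.001, 1.561]
wrist_force: [0.4, -0.4, 0.9]
width: 0.0944
finger_force: 0.0
time: 19.6
tool_pos: [0.4607, 0.3591, 0.1213]
ee_rot: [-3.14, 0.002, 1.562]
wrist_force: [0.1, 1.1, 1.2]
width: 0.0939
finger_force: 0.0
```

```bash
python3 -m crank '[[0,[0.017,-0.0025,0.02],[0,0,0]],[0,[0,0,0.04],[0,0,0]],[0,[0,0,0.04],[0,0,0]],[0,[0,0,0.016],[0,0,0]],[0,[0,0,0],[0,0,0]],[0.3,[0,0,0],[0,0,0]],[0.4,[0,0,0],[0,0,0]],[0.4,[0,0,0],[0,0,0]]]';python3 -m crank '[[1,[0,0,0],[0,0,0]],[1,[0,0,0],[0,0,0]],[1,[0,0,0],[0,0,0]]]'
```

```text
time: 20.4
tool_pos: [0.4598, 0.3785, 0.0087]
ee_rot: [3.138, -0.003, 1.563]
wrist_force: [-0.5, -0.7, 0.1]
width: 0.0731
finger_force: 0.0
time: 20.7
tool_pos: [0.4583, 0.378, 0.0065]
ee_rot: [3.141, -0.001, 1.563]
wrist_force: [-0.2, 0.2, 2.2]
width: 0.0536
finger_force: 30.0
```

```bash
python3 -m crank '[[1,[0,0,-0.02],[0,0,0]],[1,[0,0,-0.04],[0,0,0]],[1,[0,0,-0.045],[0,0,0]],[1,[-0.048,0.004,0],[0,0,0]],[1,[-0.048,0.004,0],[0,0,0]],[1,[-0.048,0.004,0],[0,0,0]],[1,[-0.048,0.004,0],[0,0,0]],[1,[-0.048,0.004,0],[0,0,0]]]';python3 -m crank '[[1,[-0.048,0.004,0],[0,0,0]],[1,[-0.048,0.004,0],[0,0,0]],[1,[-0.048,0.004,0],[0,0,0]],[1,[-0.048,0.004,0],[0,0,0]],[1,[-0.048,0.004,0],[0,0,0]],[1,[-0.048,0.004,0],[0,0,0]],[1,[-0.045,0.003,0],[0,0,0]],[1,[0,0,0],[0,0,0]]]'
```

```text
time: 21.5
tool_pos: [0.4756, 0.1359, 0.1104]
ee_rot: [-3.141, 0.0, 1.564]
wrist_force: [0.8, -0.2, -1.1]
width: 0.0535
finger_force: 30.0
time: 22.3
tool_pos: [0.5001, -0.2008, 0.1101]
ee_rot: [-3.141, 0.002, 1.557]
wrist_force: [0.0, 0.2, -1.2]
width: 0.0535
finger_force: 30.0
```

```bash
python3 -m crank '[[1,[0,0.0055,0.02],[0,0,0]],[1,[0,0,0.022],[0,0,0]],[1,[0,0,0],[0,0,0]],[1,[0,0,0],[0,0,0]]]'; python3 look.py c11.png 360 200 90 100 6
python3 - <<'E'
from h import *
import pickle
s=pickle.load(open('last.pkl','rb'))
o=robot.get_obs();p=o['tool_pos'];z=p[2]+.0075;print(p,z)
u,v=proj(s,[p[0],p[1]-.003,z]);print(u,v)
g=cv2.cvtColor(s['color'],cv2.COLOR_RGB2HSV);u,v=int(u),int(v)
print(g[v-12:v+13,u-14:u+15,1])
E
```

```text
time: 22.7
tool_pos: [0.5057, -0.1947, 0.0684]
ee_rot: [-3.14, -0.001, 1.564]
wrist_force: [-0.0, -0.1, -1.0]
width: 0.0535
finger_force: 30.0
[ 0.50652715 -0.19510464  0.06947164] 0.07697164045775265
404.3083612427989 260.8390322693809
[[103  98  50  14  12  10  10  12  10  12  12  10  12   8  10  10   5   6
   12  12  12  11  13  18  13  12  15  12  20]
 [105 101 104  81  10  10  12  10  14  10  12  12  12  12   5  10   5   7
   10  12  10  11  12  12  13  10  10  12  51]
 [109 103  99  54  10   8  12  10  12  10  12  12  12  10  11   4   4  11
   12  12  11  11  15  13  13   9  12  16  79]
 [110 107 100  32  10  12  12  12  12  10  14  12  12  12  11   8  10  12
   12  10  10  12  13  13  12  10  12  22  85]
 [103 105  29   8  10  12  12  10  12  10  12  12  12  12  12  10  10  12
   12  12  11  14  12  13  10  13  12  57  96]
 [ 78   5   7  10  10  12  10  14  12  12  12  10  10  10  12  10  10  12
   10  12  13  13  13  12   9  11  20  91  95]
 [  3   4   5  10  12  12  12  12  12  12  12  12  12   8  10  12  12  12
   10  11  10  10  23   0   5  14  56  87  87]
 [  3   0   7  1
[... 1462 characters left out ...]
 10  12  12  11  13   8  11   8   3   5   6   3
    5   5   6   4   6   3   5   4  23 120 127]
 [ 12  12  12  10  10  12  12  12  14  12  13   4  10  10   2   5   5   3
    5   3   6   6   6   5   3   6  66 122 125]
 [ 12  12  10  12  10  12  12  12  12  11  12   5   2   2   5   6   5   3
    6   6   5   7   5   5   4   8 108 116 117]
 [ 12  10  14  12  14  14  12  12  10  12   9   5   5   5   5   5   8   3
    3   6   6   4   3   6   4  82 124 123 118]
 [ 11   5   8  10  12  12  12  12  12  10   5   6   5   3   5   4   4   6
    7   7   5   3   6   7   8 129 126 125 119]
 [ 32  32   8   5   8  10  12  12  12  15   6   7   5   5   3   7   5   5
    5   3   3   5   6   8  71 131 125 121 122]]
```

Run:
```python
from h import *
import pickle
s=pickle.load(open('last.pkl','rb'));t=np.linspace(0,6.28,200)
for y in(-.201,-.198,-.195):
  r=[]
  for z in(.0765,.0625):
    q=np.array([proj(s,[.506+.027*np.cos(a),y+.027*np.sin(a),z]) for a in t]);i=q[:,0].argmax();r.append(q[i].round(1))
  print(y,r)
```

```text
-0.201 [array([420.4, 264.8]), array([418.6, 270. ])]
-0.198 [array([418.9, 264.1]), array([417.2, 269.2])]
-0.195 [array([417.4, 263.3]), array([415.7, 268.4])]
```

View pics/c11.png

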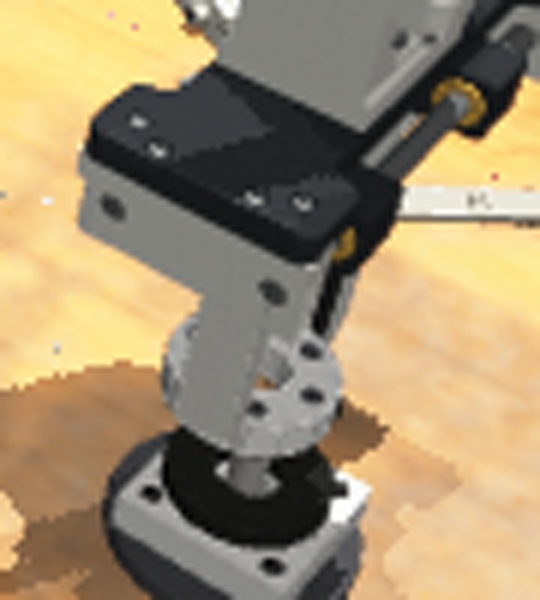

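The round plate spans crop x from 162 to 342. Its centre sits about 6 mm in +y of the post, so I'll shift it over and lower it with force checks.

```bash
python3 -m crank '[[1,[-0.006,-0.001,0],[0,0,0]],[1,[0,0,0.006],[0,0,0]],[1,[0,0,0.006],[0,0,0]],[1,[0,0,0],[0,0,0]]]';python3 -m crank '[[1,[0,0,0.008],[0,0,0]],[1,[0,0,0],[0,0,0]]]'
```

```text
time: 23.15
tool_pos: [0.5044, -0.2012, 0.0557]
ee_rot: [-3.14, -0.001, 1.563]
wrist_force: [-0.3, 0.3, -1.7]
width: 0.0532
finger_force: 30.0
time: 23.35
tool_pos: [0.5043, -0.2011, 0.0474]
ee_rot: [-3.139, -0.001, 1.563]
wrist_force: [0.9, 0.5, -1.8]
width: 0.0538
finger_force: 30.0
```

Free descent: the post is in the hole.

```bash
python3 -m crank '[[1,[0,0,0.006],[0,0,0]],[1,[0,0,0.003],[0,0,0]],[1,[0,0,0],[0,0,0]]]';python3 -m crank '[[1,[0,0,0.002],[0,0,0]],[1,[0,0,0],[0,0,0]]]';python3 -m crank '[[1,[0,0,0.002],[0,0,0]],[1,[0,0,0],[0,0,0]]]'
```

```text
time: 23.65
tool_pos: [0.5047, -0.2013, 0.039]
ee_rot: [-3.14, -0.001, 1.563]
wrist_force: [-0.2, -0.6, -0.5]
width: 0.0535
finger_force: 30.0
time: 23.85
tool_pos: [0.5051, -0.2016, 0.0377]
ee_rot: [-3.141, -0.0, 1.563]
wrist_force: [0.2, -0.2, -1.0]
width: 0.0533
finger_force: 30.0
time: 24.05
tool_pos: [0.5055, -0.2018, 0.0365]
ee_rot: [3.141, 0.0, 1.563]
wrist_force: [-0.8, 0.2, 2.1]
width: 0.0534
finger_force: 30.0
```

```bash
python3 -m crank '[[0.43,[0,0,0],[0,0,0]],[0.4,[0,0,0],[0,0,0]],[0.2,[0,0,0],[0,0,0]],[0,[0,0,0],[0,0,0]],[0,[0,0,0],[0,0,0]],[0,[0,0,-0.04],[0,0,0]],[0,[0,0,-0.05],[0,0,0]],[0,[0,0,0],[0,0,0]]]'; python3 -m crank '[[0,[0.042,-0.014,0],[0,0,0]],[0,[0.042,-0.014,0],[0,0,0]],[0,[0.042,-0.014,0],[0,0,0]],[0,[0.041,-0.014,0],[0,0,0]],[0,[0,0,0],[0,0,8.4]],[0,[0,0,0],[0,0,8.3]],[0,[0,0,0],[0,0,8.3]],[0,[0,0,0],[0,0,0]]]'
python3 - <<'E'
from h import *
s=snap('scene')
P=blob(s,'w',(.504,-.2013),.044,22);print(fit(P))
print('nut',fit(blob(s,'w',(.449,-.037),.016,18)))
d=s['z_map'];t=[]
for r in np.linspace(0,6.2,9):
    u,v=map(int,np.round(proj(s,[.504+.02*np.cos(r),-.2013+.02*np.sin(r),.044])));z=d[v,u]
    c=np.array([(u-s['cx'])/s['fx']*z,(v-s['cy'])/s['fy']*z,z]);t.append((np.array(s['R']).T@(c-s['t']))[2].round(4))
print(t)
E
```

```text
time: 24.85
tool_pos: [0.5095, -0.2038, 0.1342]
ee_rot: [3.128, 0.007, 1.563]
wrist_force: [0.1, -0.5, 0.8]
width: 0.094
finger_force: 0.0
time: 25.65
tool_pos: [0.4502, -0.034, 0.1254]
ee_rot: [-3.141, 0.0, 1.128]
wrist_force: [0.0, -0.8, -0.9]
width: 0.0938
finger_force: 0.0
(array([ 490.2, -205.9]), 'rect', array([ 490.4, -207.4]), array([65.9, 84.9]), 88.9, 'circ', array([ 490.4, -205.2,   42.6]))
nut (array([445. , -39.3]), 'rect', array([444.7, -39.3]), array([51.8, 41.6]), 29.9, 'circ', array([445. , -39.5,  27.5]))
[np.float64(0.0444), np.float64(0.0449), np.float64(0.0445), np.float64(0.0442), np.float64(0.0447), np.float64(0.0453), np.float64(0.0427), np.float64(0.0433), np.float64(0.0444)]
```

Depth readings show the round plate's top flat at 0.044 m. Now the nut.

```bash
python3 -m crank '[[0,[-0.001,-0.001,0.03],[0,0,0]],[0,[0,0,0.04],[0,0,0]],[0,[0,0,0.035],[0,0,0]],[0,[0,0,0.013],[0,0,0]],[0.3,[0,0,0],[0,0,0]],[0.5,[0,0,0],[0,0,0]],[0.55,[0,0,0],[0,0,0]],[0.55,[0,0,0],[0,0,0]]]';python3 -m crank '[[0.55,[0,0,0],[0,0,0]],[1,[0,0,0],[0,0,0]],[1,[0,0,0],[0,0,0]],[1,[0,0,0],[0,0,0]],[1,[0,0,0],[0,0,0]]]'
```

```text
time: 26.5
tool_pos: [0.4507, -0.035, 0.0098]
ee_rot: [3.138, -0.001, 1.127]
wrist_force: [0.7, -0.8, -0.3]
width: 0.0653
finger_force: 0.0
time: 27.0
tool_pos: [0.4494, -0.0347, 0.0081]
ee_rot: [3.141, -0.0, 1.127]
wrist_force: [0.2, 0.0, 1.1]
width: 0.0395
finger_force: 30.0
```

```bash
python3 -m crank '[[1,[0,0,-0.02],[0,0,0]],[1,[0,0,-0.04],[0,0,0]],[1,[0,0,-0.045],[0,0,0]]]';python3 -m crank '[[1,[0,0,0],[0,0,8.07]],[1,[0,0,0],[0,0,8.07]],[1,[0,0,0],[0,0,8.07]],[1,[0,0,0],[0,0,8.07]],[1,[0,0,0],[0,0,8.07]],[1,[0,0,0],[0,0,8.07]],[1,[0,0,0],[0,0,8.07]],[1,[0,0,0],[0,0,8.07]]]';python3 -m crank '[[1,[0.014,0.041,0],[0,0,0]],[1,[0.014,0.041,0],[0,0,0]],[1,[0.014,0.041,0],[0,0,0]],[1,[0.013,0.041,0],[0,0,0]],[1,[0,0,0.02],[0,0,0]],[1,[0,0,0],[0,0,0]],[1,[0,0,0],[0,0,0]]]'
python3 - <<'E'
from h import *
import pickle
s=snap('scene');pickle.dump(s,open('last.pkl','wb'))
p=robot.get_obs()['tool_pos'];print(p)
u,v=proj(s,[p[0],p[1]-.003,p[2]+.008]);print(u,v);u,v=int(u),int(v)
g=cv2.cvtColor(s['color'],cv2.COLOR_RGB2HSV)
for k in(1,2):print('\n'.join(' '.join('%3d'%x for x in r) for r in g[v-13:v+17,u-17:u+18,k]),'\n')
E
```

```text
time: 27.3
tool_pos: [0.4471, -0.0342, 0.1118]
ee_rot: [-3.136, 0.001, 1.127]
wrist_force: [1.1, 0.0, -1.3]
width: 0.0395
finger_force: 30.0
time: 28.1
tool_pos: [0.4485, -0.0345, 0.1121]
ee_rot: [-3.141, 0.002, -0.006]
wrist_force: [0.5, 0.2, -0.8]
width: 0.0395
finger_force: 30.0
time: 28.8
tool_pos: [0.5032, -0.1979, 0.0917]
ee_rot: [-3.14, 0.003, 0.0]
wrist_force: [-0.2, 0.4, -0.9]
width: 0.0396
finger_force: 30.0
[ 0.50377499 -0.19788866  0.09267407]
407.60340404885847 253.27896141463702
116   9   8  10   8   8  10   6   0  28  97 125 110 109 111 109 101 104 108 107 109 114 123 120 116 117 120 121 130 132 130 105  12  12  14
131   8  10  10   8   6  13  13  15  35 117 112 107 107 107 110 109 107 107 109 111 112 109 112 113 115 110 108 112 121 128  10  12  12  12
103   8   6  10  10  10   8   0  15  26 116 114 110 107 104 106 108 108 112 113 115 108 103 104 108 110 111 109 107 109 119  13  12  12  14
 57  10   8   8  10  10   6  13  26  87 128 116 111 106 105  99 100 103 110 114 113 105  96  98 100 103 104 104 106 111  88  12  12  12  14
 28  10   8   8  10   8  13  13  27 100 11
[... 7099 characters left out ...]

251 251 220 188 163 168 166 161 118 103 103 104 103 104 104 105 105 104 106 106 104 105 104  84  78 138 229 238 239 237 235 234 233 233 234
248 225 163 162 163 166 169 166 161 145 115  66  83  97 125 112 104 105 104 105 104 107  95  64  47  46  61 157 242 241 240 238 236 237 236
141 162 105 105 134 164 167 168 165 164 165  74  51  57 139 146 135 134 121 154 137 128  67  38  40  47  57 198 240 242 243 242 241 239 239
162 131  47  47  56 164 164 167 167 165 168 168 164 166 168 165 163 164 166 175 251 230  54  39  40  44  50 237 237 238 240 242 243 241 241
166 162  75  50  55 140 167 164 166 161 165 165 161 166 167 165 167 168 166 164 170 249 150  58  37  32 138 233 233 235 237 239 240 239 238
```

The pixel dump shows the nut's bore centred at about (407,253.7), within 1.5 mm of the TCP's predicted spot. A small correction, then down.

```bash
python3 -m crank '[[1,[0.0025,0.0015,0],[0,0,0]],[1,[0,0,0.015],[0,0,0]],[1,[0,0,0.012],[0,0,0]],[1,[0,0,0],[0,0,0]]]';python3 -m crank '[[1,[0,0,0.006],[0,0,0]],[1,[0,0,0],[0,0,0]]]';python3 -m crank '[[1,[0,0,0.004],[0,0,0]],[1,[0,0,0],[0,0,0]]]'
```

```text
time: 29.25
tool_pos: [0.5047, -0.1988, 0.0627]
ee_rot: [-3.139, 0.005, 0.001]
wrist_force: [-0.5, -0.4, -0.8]
width: 0.0396
finger_force: 30.0
time: 29.45
tool_pos: [0.5061, -0.1999, 0.0588]
ee_rot: [-3.141, 0.001, 0.0]
wrist_force: [0.3, 0.2, -1.0]
width: 0.0392
finger_force: 30.0
time: 29.65
tool_pos: [0.5065, -0.2001, 0.0555]
ee_rot: [-3.141, 0.0, 0.0]
wrist_force: [-0.5, 0.0, -1.1]
width: 0.0398
finger_force: 30.0
```

```bash
python3 -m crank '[[1,[0,0,0.002],[0,0,0]],[1,[0,0,0],[0,0,0]]]';python3 -m crank '[[1,[0,0,0.002],[0,0,0]],[1,[0,0,0],[0,0,0]]]'
```

```text
time: 29.85
tool_pos: [0.5066, -0.2002, 0.0537]
ee_rot: [-3.141, 0.0, 0.0]
wrist_force: [-0.0, 0.9, -1.2]
width: 0.0396
finger_force: 30.0
time: 30.05
tool_pos: [0.507, -0.2003, 0.0522]
ee_rot: [3.141, -0.001, 0.0]
wrist_force: [0.9, 0.2, 0.8]
width: 0.0396
finger_force: 30.0
```

Contact came at the expected height. I'll release and check.

```bash
python3 -m crank '[[0.56,[0,0,0],[0,0,0]],[0.5,[0,0,0],[0,0,0]],[0.3,[0,0,0],[0,0,0]],[0,[0,0,0],[0,0,0]],[0,[0,0,0],[0,0,0]],[0,[0,0,-0.04],[0,0,0]],[0,[0,0,-0.05],[0,0,0]],[0,[0,0,-0.03],[0,0,0]]]'; python3 -m crank '[[0,[0,-0.05,0],[0,0,0]],[0,[0,-0.05,0],[0,0,0]],[0,[0,-0.05,0],[0,0,0]],[0,[0,-0.05,0],[0,0,0]],[0,[0,0,0],[0,0,0]],[0,[0,0,0],[0,0,0]]]'
python3 - <<'E'
from h import *
s=snap('scene');d=s['z_map'];t=[]
for R,z0 in((.0145,.06),(.024,.044)):
  t=[]
  for r in np.arange(0,6.2,.7):
    u,v=map(int,np.round(proj(s,[.504+R*np.cos(r),-.2013+R*np.sin(r),z0])));z=d[v,u]
    c=np.array([(u-s['cx'])/s['fx']*z,(v-s['cy'])/s['fy']*z,z]);t.append(float((np.array(s['R']).T@(c-s['t']))[2].round(4)))
  print(t)
g=cv2.cvtColor(s['color'],cv2.COLOR_RGB2GRAY);print('\n'.join(' '.join('%3d'%x for x in r) for r in g[258:300,386:422]))
E
```

```text
time: 30.85
tool_pos: [0.5077, -0.2007, 0.1757]
ee_rot: [3.14, -0.004, 0.0]
wrist_force: [0.6, -1.1, 0.3]
width: 0.0912
finger_force: 0.0
time: 31.45
tool_pos: [0.5065, 0.0008, 0.172]
ee_rot: [3.141, -0.0, 0.003]
wrist_force: [0.3, -1.1, 0.0]
width: 0.0939
finger_force: 0.0
[0.0574, 0.0602, 0.0608, 0.0607, 0.06, 0.061, 0.0626, 0.0597, 0.0615]
[0.0531, 0.0603, 0.0572, 0.0449, 0.0458, 0.0448, 0.0448, 0.0444, 0.0582]
207 209 205 201 196 190 182 174 166 171 171 171 171 173 180 186 188 190 186 181 179 180 178 179 180 180 177 175 179 184 185 185 185 183 180 180
205 208 207 205 202 196 191 186 180 172 167 167 167 167 173 181 185 188 184 181 178 179 180 180 182 184 183 178 180 181 184 185 185 182 178 180
208 208 205 204 204 203 198 193 190 183 176 152 208 231 202 197 173 188 143 186 179 178 177 180 180 181 179 177 177 179 179 179 177 177 177 178
207 208 205 203 206 204 203 199 196 190 148 228 214 227 226 225 211 211 212 226 204 206 182 187 179 176 178 177 177 179 179 177 176 172 174 177
203 201 204 205 205 205 205 201 199 198 209 213 213 234 225 224 209 209 209 209 211 213 234 226 224 171 16
[... 4665 characters left out ...]
  65  93 113 112 114 114 114 115 116 159 230 246 245 157  77  87 215 246 245 152 111 101  77  91  91  86  84  85  95 188 187
 89  86  87  87  90  90  86  82 112 112 113 113 114 115 114 115 158 229 246 247 247 247 246 194 109  99  73  86  91  90  91  86  85 133 188 187
 73  88  86  86  88  89  91  87  66  93 113 112 112 114 115 114 115 116 198 246 246 246 195 111  99  73  84  68  87  90  90  90  77 191 190 191
 33  59  92  82  87  88  87  90  88  85  66  93 111 113 113 115 115 115 116 159 229 227 113 112  72  84  84  82  87  87  89  71 150 190 191 193
 34  33  38  80  88  85  88  89  91  88  86  86  81 112 112 114 115 114 114 114 111 110 108  90  85  58  68  69  87  85  62  51 187 186 187 188
```

The nut's top reads about 0.06 m all round and the round plate's about 0.045 m. The stack is flat and the post tip is visible in the bore. I'll hand in.

```bash
python3 -c "
from bench import robot
print(robot.close_job())"
```

```text
the job is handed in; nothing more can be done
None
```

I swung the finger up, then stacked the square plate, gasket, round plate and nut in that order on the guide post; the last readings showed the stack flat, and I handed the job in at about 31 s (verdict not shown to me).

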